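# Tighten the recessed pump nut with the long socket key

### The job

Take the long socket key out of its wooden stand and lower it into the bore of the pump housing until its square socket is right down over the nut at the bottom. Then turn it clockwise (seen from above) until the nut is tight against its stop, and let go, leaving the key standing on the nut. Leave the tins and the tape roll where they are.

Things in the scene. Friction and masses are not known exactly. Their poses are not given: they have to be found in the camera images.
- key_grip (a point): Centre of the handle of the loose socket key: plain steel, 148 mm tall, upright, about 0.25 kg. At the top a flat-sided cross handle 56 mm long along x, 20 mm thick along y, 26 mm high (this point is its middle, 13 mm under the top, 135 mm above the key's foot); below it a round shank 15 mm in diameter, then the socket. z is up along the key.
- key_foot (a point): Centre of the key's underside, the mouth of its square socket; axes as key_grip. The socket is 30 mm across the flats outside, 43 mm across the corners, square with the handle; its opening is 22.4 mm square and 22 mm deep, open downward.
- nut_seat (a point): Centre of the nut's underside on the flat bore floor, 14 mm above the table. The steel nut is 20 mm square, 17 mm high, its top 4 mm tapering to 14 mm square; its 10 mm stud ends 20 mm above this point. x, y are square to its sides and turn with it; any quarter turn of the key fits, with 0.13 rad of play either way. When the key is home its foot is at this point.
- nut (a joint): Rotation of the nut in rad: grows as it turns clockwise seen from above; starts loose between 0 and 0.4, tight at its hard stop at 1.4. It turns against about 0.12 N m of steady friction and stays where it is left.
- housing: Fixed dark steel pump housing: a round body 77 mm across and 80 mm tall on a 100 mm round flange with bolt heads; a plugged side port stands 18 mm out on its +y side. From the top a round bore about 50 mm across goes down 66 mm to the nut. Origin: centre of its underside on the table.
- stand: Fixed brown wooden stand of the key: a round cup 68 mm across and 38 mm tall with a well about 54 mm wide and 30 mm deep, on an 88 mm foot; the key stands loosely in it, foot on the well's floor 8 mm above the table. Origin: centre of its underside. Stand and housing may change places.
- screw_tin: Bystander: small white tin, 51 mm wide, 42 mm tall, loose. Origin at its underside.
- polish_tin: Bystander: flat round tin with a blue lid, 69 mm wide, 28 mm tall, loose. Origin at its underside.
- tape_roll: Bystander: roll of tape lying flat, 68 mm wide, 18 mm high, loose. Origin at its underside.
- key: The same key as a body; its origin is the key_foot point, axes the same.
There are look-alikes about, which are no part of the job. There is more than one size of the housing; the job needs the larger.

How it is judged:
By the outcome, as a careful person would: the job done as asked, in the order asked, and still so for the second after the job is handed in, with the robot touching nothing.
It also fails if it takes over 45 s, if anything falls off the work surface, if the arm or the gripper's body presses on something with over 40 N, if the wrist force passes 120 N, or if a joint passes its speed limit or range.

### The arm

A 6-joint arm with a two-finger parallel gripper is mounted at the origin on the work surface; the furniture and walls round the work are solid. World frame = base frame: x ahead of the robot, y to its left, z up, the work surface at z = 0. Lengths are in m, angles in rad, forces in N, time in s.
With the tool pointing down it reaches from about 0.25 to 0.725 m from the base axis. Payload 4 kg.
Tool frame: the origin (TCP) lies midway between the tips of the shut fingers; the grasp point (between the pads) lies 19 mm behind it; z points along the fingers, x is the direction in which the jaws open and shut, and the axes are right-handed (so a half turn about z gives the same grasp; the last joint's range is limited). The gripper opens to 85 mm and grips with 20 to 120 N. Pads are 22 mm wide; open, the fingers measure 114 mm over their backs; the gripper's body (76 mm by 85 mm) begins 54 mm behind the grasp point. The pads swing forward as they close: fully open they stand 13 mm farther back than shut.
Start: joints at [1.32, 0.241, 0.005, 1.335, 0, 1.571], TCP at [0.124, 0.484, 0.2] pointing down, gripper open.
Joint ranges: [-2.72, 2.72], [-1.05, 1.87], [-1.09, 1.28], [-1.99, 2.15], [-1.42, 1.44], [-3.14, 3.14]. Speed limits (rad/s): [2.79, 2.79, 3.14, 3.14, 3.14, 3.14].

### API

Orientations are given as a unit quaternion [x, y, z, w].
In Python, from workcell import bot gives the robot as it stands.
- The arm moves only by the tool drive_tool, never from a script. Its argument "rows" is text: rows parted by semicolons, each of 5 numbers parted by spaces: the finger opening in mm, from 0 to 85.4, then the shift along the tool's x, y, z in mm, then the turn about the tool's z in rad. A call has 1 to 12 rows; each row shifts and turns the commanded pose from where the row before left it, along the tool's axes as they then stand; what a row does not reach is not made up. A row lasts 1/10 s, in which the tool goes at most 50 mm and 8.59 degrees, less where a joint would pass 70% of its speed; a pose out of reach is approached as far as the arm can. A call is refused whole if a number of a shift passes 50 or a number of a turn 0.15, either way. A call with a gripper value outside its range is refused whole. The fingers move at their own pace and stop on an object; the grip force is fixed at half the most. Time passes only in rows, so rows that do not move let the fingers close. It gives the time, the measured TCP pose, the force and the opening at its end, in the units of the state.
- bot.get_obs(): the state, without advancing time (a new reading comes with each control period).
- bot.camera(name): name is "side" or "top"; returns a dict with "image" (480x640x3 uint8, red, green, blue), "vertical_fov" (degrees; the focal length in pixels is half the picture's height over the tangent of half this angle, whatever the lens; pixels are square), "cx", "cy" (the principal point, pixels), "R" (3x3) and "t" (3): a world point X has camera coordinates R X + t. Camera axes: x right, y down, z forward; pixel columns grow to the right and rows downward; lengths in m; the calibration is good to about 2 mm. A picture is of the moment at which its call begins. There is no depth.
- bot.job_done(): hands the job in, once; it reports no verdict.
The state is a dict: "clock": time; "joint_pos": joint angles; "joint_vel": joint speeds; "tau": joint torques, N m; "eef_pos": TCP position; "tool_rot": TCP orientation; "ft_force": force on the tool from outside, world axes, zero at the start; "ft_torque": the same for the moment, N m; "grip_width": finger opening in m.
Only numpy, scipy, OpenCV 4.12 (cv2) and the standard library are available. Lean on these libraries where they do the work, as an engineer would, in place of code of your own. Each camera call takes 0.05 s, during which the arm holds its last target. There are 200 camera calls.

## Working session

There is one attempt and no reset: what is moved stays moved. The work goes in short steps, Python scripts to look and compute and a tool call to move; the robot and the scene stay as the last step left them, time stands still between calls to the robot, and variables do not carry over. Pictures are saved under pics/ and viewed, about 8 in all and at most 12, crops included, and the job is handed in when it is done.

Besides the shell and the picture viewer there is one more tool, called in YAML: its name, and indented under it one key for each argument. drive_tool: Moves the arm, as the interface text tells. Its arguments: {"type":"object","properties":{"rows":{"type":"string"}},"required":["rows"]}

```bash
mkdir -p pics; cat > h.py <<'E'
from workcell import bot
import numpy as np, cv2
def snap(n,f):
    c=bot.camera(n); cv2.imwrite(f'pics/{f}.png',c['image'][:,:,::-1]); np.save(f'pics/{f}.npy',dict(c),allow_pickle=True); return c
def ld(f): return np.load(f'pics/{f}.npy',allow_pickle=True).item()
def fl(c): return 240/np.tan(np.radians(c['vertical_fov'])/2)
def ray(c,u,v,z):
    R=np.array(c['R']);t=np.array(c['t']);f=fl(c)
    d=R.T@np.array([(u-c['cx'])/f,(v-c['cy'])/f,1]);o=-R.T@t
    return o+d*(z-o[2])/d[2]
def proj(c,X):
    p=np.array(c['R'])@np.array(X)+np.array(c['t']);return np.round(fl(c)*p[:2]/p[2]+[c['cx'],c['cy']],1)
def crop(f,x,y,w,h,s,o):
    im=cv2.imread(f'pics/{f}.png')[y:y+h,x:x+w]; cv2.imwrite(f'pics/{o}.png',cv2.resize(im,None,fx=s,fy=s,interpolation=cv2.INTER_CUBIC))
E
python3 - <<'E'
from h import *
for n in('top','side'):
    c=snap(n,n+'0'); print(n,c['vertical_fov'],c['cx'],c['cy'],np.round(c['R'],3).tolist(),np.round(c['t'],3))
print(bot.get_obs())
E
```

```text
top 51.4486880311639 331.4079151482424 245.23006668467073 [[0.023, -1.0, 0.001], [-0.973, -0.023, -0.232], [0.231, 0.004, -0.973]] [-0.137  0.565  0.871]
side 43.966925588413616 327.9336046447843 239.446974674278 [[0.987, -0.162, -0.005], [-0.089, -0.518, -0.85], [0.136, 0.84, -0.526]] [-0.569  0.099  1.288]
{'clock': 0.1, 'joint_pos': array([ 1.32002336e+00,  2.41340517e-01,  3.87014038e-03,  1.33519762e+00,
       -3.22652530e-05,  1.57078099e+00]), 'joint_vel': array([ 7.58764105e-04, -1.92260433e-03,  2.28299688e-03, -4.86484688e-05,
        6.34512765e-05,  2.85460898e-04]), 'tau': array([ 1.28026455e-03, -3.73137975e+01,  2.53010201e+01,  1.08363078e-02,
        9.27614678e-05,  1.91154335e-06]), 'eef_pos': array([0.12393341, 0.48375864, 0.19890486]), 'tool_rot': array([ 7.89980013e-01,  6.13131881e-01, -7.29408909e-04,  5.86523831e-04]), 'ft_force': array([ 0.14299465, -0.16013089, -0.0192408 ]), 'ft_torque': array([0.02350501, 0.03434617, 0.02406748]), 'grip_width': 0.08504807386622076}
```

View pics/top0.png

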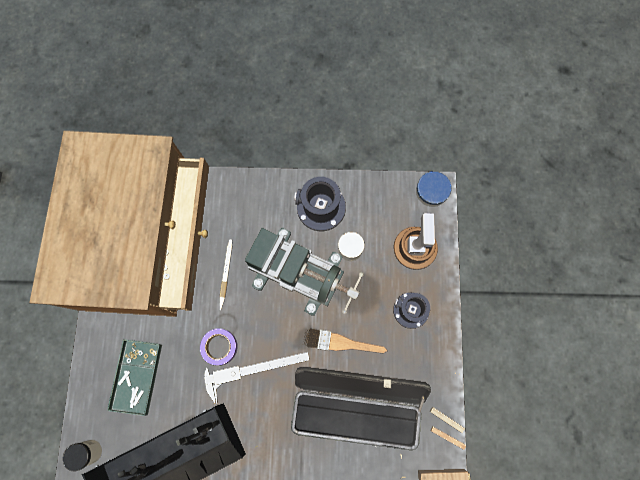

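View pics/side0.png

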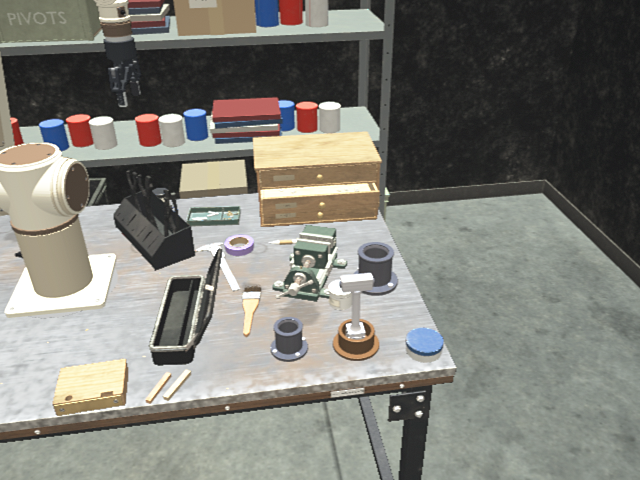

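The top view shows the large housing at about (320,202), with a smaller look-alike at (411,310). The key's handle is at about (428,229), in the brown stand at (416,248). The side view shows the large housing at (376,265), the small one at (289,338) and the key at (356,285). So I take the housing at (320,202) and the only key, and check both in a close crop.

```bash
python3 - <<'E'
from h import *
crop('top0',285,160,85,80,7,'a'); crop('top0',380,200,70,75,7,'b'); crop('side0',310,230,100,130,4.2,'c')
a,b=[cv2.imread(f'pics/{k}.png') for k in 'ab']
h=min(len(a),len(b)); s=np.hstack([a[:h],b[:h]]); s=cv2.resize(s,(800,int(h*800/s.shape[1]))); cv2.imwrite('pics/ab.png',s); print(s.shape,h)
E
```

```text
(387, 800, 3) 525
```

View pics/ab.png

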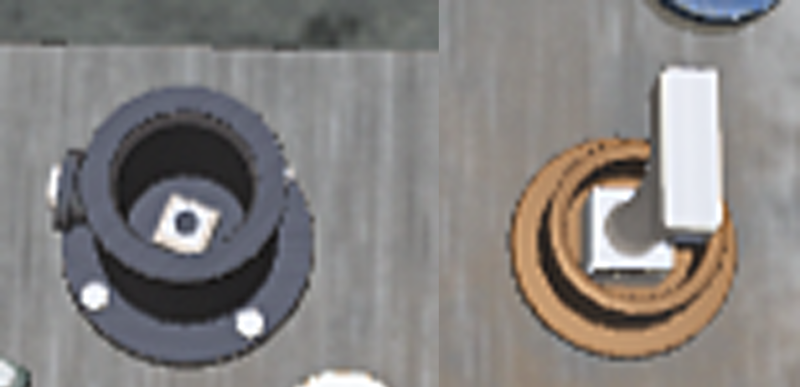

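View pics/c.png

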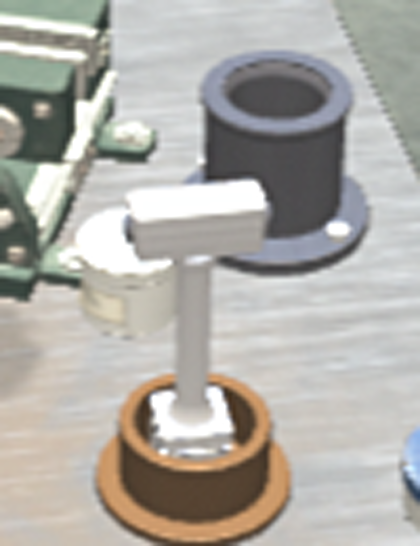

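The crops show the bore rim centred at about (320.6,195.8) top and the nut turned roughly 14° clockwise with its stud at (321,203). The key's handle top is centred at about (428.9,228.7) and lies nearly along x. This is the larger housing, with its port on +y. Now the measuring.

```bash
python3 - <<'E'
from h import *
c=ld('top0'); s=ld('side0')
def rect(c,x,y,w,h,z,th):
    g=cv2.cvtColor(c['image'],cv2.COLOR_RGB2GRAY)[y:y+h,x:x+w]
    g=cv2.resize(g,None,fx=8,fy=8,interpolation=cv2.INTER_CUBIC)
    cs,_=cv2.findContours((g>th).astype(np.uint8),0,2); k=max(cs,key=cv2.contourArea)[:,0]
    u=(k+.5)/8-.5+[x,y]; P=np.array([ray(c,*p,z)[:2] for p in u])*1000
    r=cv2.minAreaRect(P.astype(np.float32)); print(np.round(u.min(0),1),np.round(u.max(0),1),'rect mm',np.round(r[0],1),np.round(r[1],1),round(r[2],1))
for th in(190,210,230): rect(c,419,208,20,38,.156,th)
for th in(120,150,180): rect(c,311,194,20,19,.027,th)
print('bore top',ray(c,320.65,195.75,.08),'stud',ray(c,321,203,.034))
print('key top',ray(c,428.9,228.7,.156))
# side: housing rim outer ellipse, bore ellipse; key top face centre (crop c scale 4.2 off 310,230)
print('side bore',ray(s,310+277/4.2,230+94/4.2,.08),'key shank->',proj(s,ray(c,428.9,228.7,.156)))
for z in(.156,.13): 
  p=ray(c,428.9,228.7,.156); 
print('proj foot-ish socket top centre in top/side')
p=ray(c,428.9,228.7,.156)
for q in(.156,.143,.13,.04,.008): print(q,proj(c,[p[0],p[1],q]),proj(s,[p[0],p[1],q]), (proj(s,[p[0],p[1],q])-[310,230])*4.2)
from scipy.spatial.transform import Rotation as R
o=bot.get_obs(); print(R.from_quat(o['tool_rot']).as_matrix().round(3))
for n,(u,v) in dict(bluetin=(434,187),white=(351,245)).items(): print(n,ray(c,u,v,.03))
print('cup rim',ray(c,380+(632-438.7)/5.161,200+225/5.161,.038))
E
```

```text
[422.7 212.7] [434.4 244.1] rect mm [ 580.4 -289.7] [55.4 19.4] 0.1
[422.8 212.9] [434.3 243.8] rect mm [ 580.4 -289.6] [54.7 18.8] 0.8
[422.9 213.2] [434.2 243.6] rect mm [ 580.4 -289.7] [53.8 18.1] 0.8
[313.8 196.9] [327.3 208.8] rect mm [ 663.2 -100.1] [21.8 22.9] 69.5
[314.2 197.2] [326.9 208.4] rect mm [ 663.1 -100.2] [20.6 21.6] 69.8
[314.4 197.6] [326.6 208.2] rect mm [ 663.  -100.2] [19.7 20.5] 69.8
bore top [ 0.6607244  -0.10144826  0.08      ] stud [ 0.66143343 -0.10122348  0.034     ]
key top [ 0.57959071 -0.29047861  0.156     ]
side bore [ 0.66179785 -0.10703905  0.08      ] key shank-> [355.9 276.5]
proj foot-ish socket top centre in top/side
0.156 [428.9 228.7] [355.9 276.5] [192.78 195.3 ]
0.143 [427.5 230.7] [355.7 282.6] [191.94 220.92]
0.13 [426.1 232.6] [355.6 288.5] [191.52 245.7 ]
0.04 [417.4 244.5] [354.6 327.7] [187.32 410.34]
0.008 [414.7 248.2] [354.3 340.9] [186.06 465.78]
[[ 0.248  0.969 -0.   ]
 [ 0.969 -0.248 -0.002]
 [-0.002  0.    -1.   ]]
bluetin [ 0.70192879 -0.32759443  0.03      ]
white [ 0.57794506 -0.16222582  0.03      ]
cup rim [ 0.58187883 -0.29093371  0.038     ]
```

drive_tool:
  rows: "85 0 0 -40 -0.125;85 0 0 -40 -0.126;85 0 0 -20 0;85 -32 19 0 0;85 -32 19 0 0;85 -32 19 0 0;85 -32 19 0 0;85 -32 19 0 0;85 -32 19 0 0;85 -32 19 0 0;85 -32 19 0 0;85 -32 19 0 0"

```text
clock: 1.3
eef_pos: [0.2954, 0.1949, 0.2995]
tool_rot: [0.707, 0.707, -0.0, -0.0]
ft_force: [-0.1, 1.0, 0.1]
grip_width: 0.085
```

drive_tool:
  rows: "85 -32 19 0 0;85 -32 19 0 0;85 -32 19 0 0;85 -32 19 0 0;85 -32 19 0 0;85 -32 19 0 0;85 -32 19 0 0;85 -32 19 0 0;85 -32 19 0 0;85 -32 19 0 0;85 -32 19 0 0;85 -32 19 0 0"

```text
clock: 2.5
eef_pos: [0.5236, -0.1889, 0.2991]
tool_rot: [0.707, 0.707, -0.0, -0.001]
ft_force: [1.2, 0.2, 0.3]
grip_width: 0.0851
```

drive_tool:
  rows: "85 -34 19 0 0;85 -34 19 0 0;85 -33.5 18.5 0 0;85 0 0 0 0;85 0 0 0 0"

```text
clock: 3.0
eef_pos: [0.5795, -0.2896, 0.2973]
tool_rot: [0.708, 0.707, -0.0, -0.002]
ft_force: [-0.3, 0.6, -0.4]
grip_width: 0.0851
```

drive_tool:
  rows: "85 0 0 35 0;85 0 0 35 0;85 0 0 35 0;85 0 0 30 0;85 0 0 20 0;85 0 0 15 0;85 0 0 6 0;85 0 0 0 0;85 0 0 0 0"

```text
clock: 3.9
eef_pos: [0.5802, -0.2888, 0.1253]
tool_rot: [0.707, 0.707, 0.0, 0.001]
ft_force: [-0.1, -0.5, 0.6]
grip_width: 0.0848
```

drive_tool:
  rows: "85 0 0 3 0;60 0 0 0 0;40 0 0 0 0;10 0 0 0 0;10 0 0 0 0;10 0 0 0 0;10 0 0 0 0;10 0 0 0 0;10 0 0 0 0"

```text
clock: 4.8
eef_pos: [0.5799, -0.2893, 0.121]
tool_rot: [0.707, 0.707, 0.0, 0.0]
ft_force: [-0.0, -1.4, 2.2]
grip_width: 0.0172
```

```bash
python3 - <<'E'
from h import *
print(bot.get_obs()['grip_width'],bot.get_obs()['ft_force'])
snap('side','s1'); crop('s1',290,190,140,170,3.5,'s1c')
E
```

```text
0.017243905138413437 [-0.00844496 -1.40094988  2.19485105]
```

View pics/s1c.png

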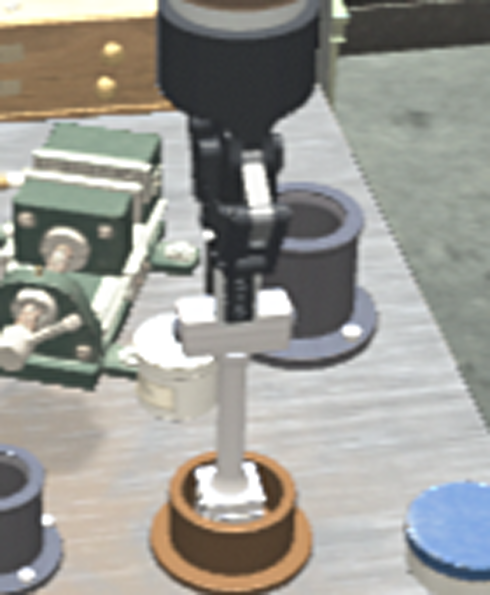

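The fingers hold the middle of the handle (crop about (236,315)) and the key is upright. Lifting.

drive_tool:
  rows: "10 0 0 -10 0;10 0 0 -20 0;10 0 0 -20 0;10 0 0 -20 0;10 0 0 -20 0;10 0 0 -12 0;10 0 0 0 0"

```text
clock: 5.55
eef_pos: [0.5804, -0.2892, 0.2246]
tool_rot: [0.707, 0.707, 0.001, 0.001]
ft_force: [-0.1, -0.5, -2.5]
grip_width: 0.017
```

drive_tool:
  rows: "10 15 6 0 0;10 25 11 0 0;10 25 11 0 0;10 25 11 0 0;10 25 11 0 0;10 25 11 0 0;10 25 11 0 0;10 23 10 0 0;10 0 0 0 0;10 0 0 0 0;10 0 0 0 0"

```text
clock: 6.65
eef_pos: [0.661, -0.1011, 0.2217]
tool_rot: [0.707, 0.707, -0.001, -0.001]
ft_force: [0.0, 0.4, -3.0]
grip_width: 0.0171
```

```bash
python3 - <<'E'
from h import *
o=bot.get_obs(); print(o['eef_pos'],o['ft_force'],o['grip_width'])
snap('side','s2'); snap('top','t2'); crop('s2',310,130,130,180,3.3,'s2c'); crop('t2',270,120,100,130,4.57,'t2c')
a,b=cv2.imread('pics/s2c.png'),cv2.imread('pics/t2c.png'); h=min(len(a),len(b),600)
m=np.hstack([a[:h,:429],b[:h]]); m=m[:,:]; print(m.shape,len(a),len(b)); cv2.imwrite('pics/m2.png',cv2.resize(m,(800,int(m.shape[0]*800/m.shape[1]))))
# rectified nut image from initial top view, plane z=.027
c=ld('top0'); N=400
q=[(.68,-.08),(.68,-.12),(.64,-.12),(.64,-.08)]
src=np.float32([proj(c,[*p,.027]) for p in q]); M=cv2.getPerspectiveTransform(src,np.float32([[0,0],[N,0],[N,N],[0,N]]))
w=cv2.warpPerspective(c['image'][:,:,::-1].copy(),M,(N,N),flags=cv2.INTER_CUBIC); cv2.imwrite('pics/nut.png',w)
E
```

```text
[ 0.66100219 -0.10106095  0.22166676] [ 0.0443274   0.35336026 -2.96890222] 0.017144741987214877
(594, 886, 3) 594 594
```

View pics/m2.png

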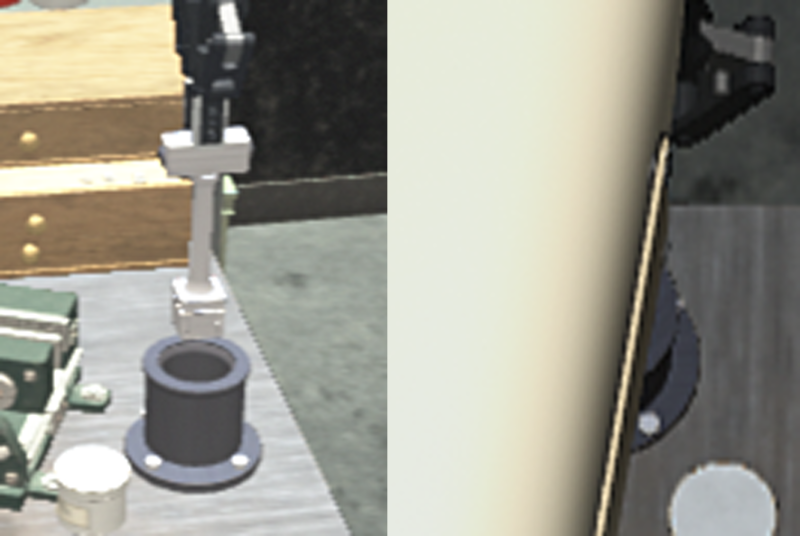

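View pics/nut.png

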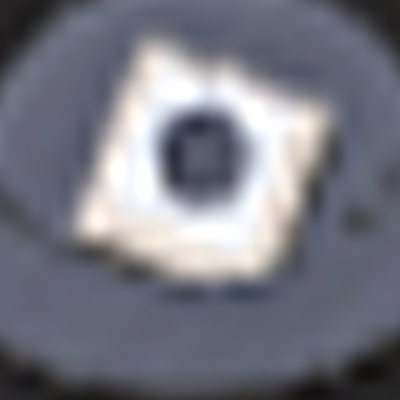

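The side view shows the key hanging upright just above the bore, with its axis near x=199 and the bore centre at about (197,364). In the top view the arm hides the bore. The rectified nut picture gives edges at about 20° clockwise (0.35 rad), with the stud at (202,155). I compare the bore axis with the key in the side camera.

```bash
python3 - <<'E'
from h import *
s=ld('s2'); k=1.1075/3.3
def px(a,b): return 310+a*k, 130+b*k
print('pred foot',((proj(s,[.661,-.101,.1087])-[310,130])/k).round(1),'pred shank mid',((proj(s,[.661,-.101,.185])-[310,130])/k).round(1))
for x,y in((.661,-.101),(.6615,-.101),(.661,-.103)): print('bore top',((proj(s,[x,y,.08])-[310,130])/k).round(1), 'flange L/R',[((proj(s,[x+d,y,.08])-[310,130])/k).round(1) for d in(-.0385,.0385)])
print('handle top c',((proj(s,[.661,-.101,.2567])-[310,130])/k).round(1))
c=ld('top0')
# ellipse fit to bore hole in top0: dark interior upper edge vs rim
im=cv2.resize(c['image'][170:235,290:352],None,fx=10,fy=10,interpolation=cv2.INTER_CUBIC)
x,y=.661,-.1015
for (X,Y,col) in((.661,-.1015,(255,0,0)),):
  for r in(.0385,.025):
    p=[(proj(c,[X+r*np.cos(a),Y+r*np.sin(a),.08])-[290,170]+.5)*10 for a in np.linspace(0,6.28,60)]
    cv2.polylines(im,[np.int32(p)],True,col,1)
s0=ld('side0'); i2=cv2.resize(s0['image'][225:300,345:407],None,fx=10,fy=10,interpolation=cv2.INTER_CUBIC)[:650]
for r in(.0385,.025):
    p=[(proj(s0,[.661+r*np.cos(a),-.1015+r*np.sin(a),.08])-[345,225]+.5)*10 for a in np.linspace(0,6.28,60)]
    cv2.polylines(i2,[np.int32(p)],True,(255,0,0),1)
o=np.hstack([im,i2])[:,:,::-1]; cv2.imwrite('pics/ov.png',cv2.resize(o,None,fx=.64,fy=.64)); print(o.shape)
E
```

```text
pred foot [194.9 325.7] pred shank mid [199.3 229.4]
bore top [193.4 360.2] flange L/R [array([140. , 365.3]), array([246.4, 355.2])]
bore top [194.3 360.2] flange L/R [array([140.6, 365. ]), array([247. , 355.2])]
bore top [194.  361.7] flange L/R [array([140.6, 366.8]), array([247.3, 356.7])]
handle top c [203.5 132.9]
(650, 1240, 3)
```

View pics/ov.png

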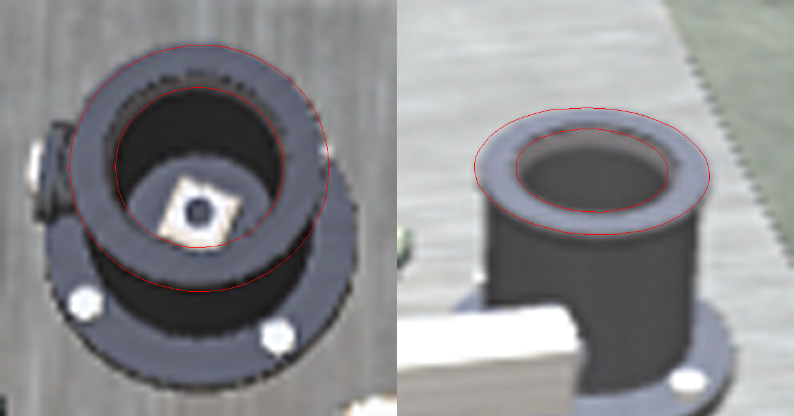

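drive_tool:
  rows: "10 0 0 0 0.1;10 0 0 0 0.1;10 0 0 0 0.1;10 0 0 0 0.05;10 0 0 0 0;10 0 0 0 0"

```text
clock: 7.35
eef_pos: [0.6615, -0.1018, 0.2228]
tool_rot: [0.819, 0.573, 0.0, 0.0]
ft_force: [0.9, 0.5, -2.8]
grip_width: 0.017
```

The overlay circle at (0.661,−0.1015) fits the rim in both views within about 1 mm. Lowering in stages with force checks.

drive_tool:
  rows: "10 0 0 15 0;10 0 0 12 0;10 0 0 8 0;10 0 0 5 0;10 0 0 0 0"

```text
clock: 7.85
eef_pos: [0.6612, -0.1011, 0.1819]
tool_rot: [0.819, 0.573, -0.001, -0.001]
ft_force: [-0.6, 1.4, -3.6]
grip_width: 0.0173
```

drive_tool:
  rows: "10 0 0 8 0;10 0 0 8 0;10 0 0 8 0;10 0 0 4 0;10 0 0 0 0;10 0 0 0 0"

```text
clock: 8.45
eef_pos: [0.6617, -0.101, 0.1547]
tool_rot: [0.819, 0.573, -0.0, 0.0]
ft_force: [0.2, -0.6, -3.3]
grip_width: 0.0172
```

drive_tool:
  rows: "10 0 0 4 0;10 0 0 4 0;10 0 0 3 0;10 0 0 0 0"

```text
clock: 8.85
eef_pos: [0.6612, -0.101, 0.1429]
tool_rot: [0.819, 0.573, -0.001, -0.0]
ft_force: [-0.6, 1.1, -3.4]
grip_width: 0.0175
```

drive_tool:
  rows: "10 0 0 2 0;10 0 0 2 0;10 0 0 2 0;10 0 0 0 0"

```text
clock: 9.25
eef_pos: [0.6616, -0.1009, 0.1373]
tool_rot: [0.819, 0.573, -0.0, -0.0]
ft_force: [-0.0, -0.2, -4.0]
grip_width: 0.0171
```

drive_tool:
  rows: "10 0 0 2 0;10 0 0 2 0;10 0 0 2 0;10 0 0 0 0"

```text
clock: 9.65
eef_pos: [0.6614, -0.1009, 0.1312]
tool_rot: [0.819, 0.573, -0.0, -0.0]
ft_force: [0.6, 0.5, -3.1]
grip_width: 0.0171
```

drive_tool:
  rows: "10 0 0 1.5 0;10 0 0 1.5 0;10 0 0 1 0;10 0 0 0 0"

```text
clock: 10.05
eef_pos: [0.6616, -0.101, 0.1274]
tool_rot: [0.819, 0.573, -0.0, -0.0]
ft_force: [1.6, -0.1, -3.9]
grip_width: 0.0174
```

drive_tool:
  rows: "10 0 0 1 0;10 0 0 1 0;10 0 0 0 0"

```text
clock: 10.35
eef_pos: [0.6624, -0.1011, 0.1271]
tool_rot: [0.819, 0.573, 0.001, 0.001]
ft_force: [-0.4, 0.5, 3.0]
grip_width: 0.0168
```

The foot has reached the floor: TCP z 0.127 as predicted, with about 6 N of contact. Turning clockwise now.

drive_tool:
  rows: "10 0 0 -0.5 0.1;10 0 0 0 0.1;10 0 0 0 0.1;10 0 0 0 0.1;10 0 0 0 0;10 0 0 0 0"

```text
clock: 10.95
eef_pos: [0.6624, -0.1007, 0.1272]
tool_rot: [0.916, 0.4, 0.001, 0.0]
ft_force: [-0.6, 1.5, 3.6]
grip_width: 0.0169
```

```bash
python3 -c "
from h import *
o=bot.get_obs(); print(o['ft_torque'],o['ft_force'],o['joint_pos'])"
```

```text
[ 0.57334394 -0.08741815  0.0693909 ] [-0.62019697  1.53977863  3.60085714] [-1.51187488e-01  6.17856012e-01  3.93903916e-01  1.34487254e+00
  6.72452099e-04  5.96274599e-01]
```

drive_tool:
  rows: "10 0 0 0 0.1;10 0 0 0 0.1;10 0 0 0 0.1;10 0 0 0 0.1;10 0 0 0 0;10 0 0 0 0"

```text
clock: 11.55
eef_pos: [0.6625, -0.1008, 0.1272]
tool_rot: [0.978, 0.21, 0.001, 0.0]
ft_force: [0.4, 2.1, 5.0]
grip_width: 0.0171
```

```bash
python3 -c "
from h import *
o=bot.get_obs(); print(o['ft_torque'],o['ft_force'],o['joint_pos'])"
```

```text
[ 0.63074104 -0.13796022  0.10038098] [0.37997814 2.07965195 5.04260147] [-1.51290590e-01  6.17891656e-01  3.93997322e-01  1.34470084e+00
  4.89748550e-04  9.95378896e-01]
```

drive_tool:
  rows: "10 0 0 0 0.1;10 0 0 0 0.1;10 0 0 0 0.05;10 0 0 0 0"

```text
clock: 11.95
eef_pos: [0.6626, -0.1009, 0.1272]
tool_rot: [0.996, 0.087, 0.001, 0.0]
ft_force: [1.6, 2.2, 5.4]
grip_width: 0.0173
```

```bash
python3 -c "
from h import *
o=bot.get_obs(); print(o['ft_torque'],o['ft_force'],o['joint_pos'][5])"
```

```text
[ 0.52127675 -0.25975063  0.08655233] [1.62898724 2.2453282  5.40589755] 1.2461589451853974
```

drive_tool:
  rows: "10 0 0 0 0.05;10 0 0 0 0.05;10 0 0 0 0;10 0 0 0 0"

```text
clock: 12.35
eef_pos: [0.6626, -0.101, 0.1272]
tool_rot: [0.999, 0.037, 0.001, 0.0]
ft_force: [0.8, 1.8, 4.7]
grip_width: 0.0174
```

```bash
python3 -c "
from h import *
o=bot.get_obs(); print(o['ft_torque'],o['ft_force'],o['joint_pos'][5])"
```

```text
[ 0.53600324 -0.25987225  0.15331453] [0.78422305 1.8078169  4.69882559] 1.3454119887602685
```

drive_tool:
  rows: "10 0 0 0 0.05;10 0 0 0 0.03;10 0 0 0 0;10 0 0 0 0"

```text
clock: 12.75
eef_pos: [0.6627, -0.101, 0.1272]
tool_rot: [1.0, -0.003, 0.001, 0.0]
ft_force: [0.1, 1.5, 5.6]
grip_width: 0.0172
```

```bash
python3 -c "
from h import *
o=bot.get_obs(); print(o['ft_torque'],o['ft_force'],o['joint_pos'][5],o['tau'][5])"
```

```text
[ 0.51402188 -0.28677449  0.20071747] [0.10695229 1.53973015 5.56910141] 1.4253640923982898 0.16340699046850204
```

drive_tool:
  rows: "10 0 0 0 0.05;10 0 0 0 0.03;10 0 0 0 0;10 0 0 0 0"

```text
clock: 13.15
eef_pos: [0.6626, -0.101, 0.1272]
tool_rot: [0.999, -0.043, 0.001, 0.0]
ft_force: [0.8, 1.6, 5.3]
grip_width: 0.0171
```

```bash
python3 -c "
from h import *
o=bot.get_obs(); print(o['ft_torque'],o['ft_force'],o['joint_pos'][5],o['tau'][5])"
```

```text
[ 0.50588899 -0.26530861  0.20899293] [0.83945394 1.56723144 5.32149393] 1.5053123302549172 0.15953895170241594
```

drive_tool:
  rows: "10 0 0 0 0.05;10 0 0 0 0.03;10 0 0 0 0;10 0 0 0 0"

```text
clock: 13.55
eef_pos: [0.6627, -0.1011, 0.1273]
tool_rot: [0.997, -0.083, 0.001, 0.0]
ft_force: [0.3, 2.1, 5.5]
grip_width: 0.0172
```

```bash
python3 -c "
from h import *
o=bot.get_obs(); print(o['ft_torque'],o['ft_force'],o['joint_pos'][5],o['tau'][5])
snap('side','s3'); crop('s3',330,150,90,130,4.5,'s3c')"
```

```text
[ 0.53796229 -0.33971957  0.29514685] [0.27886623 2.09762214 5.49181265] 1.5849962722099686 0.29768466018140316
```

View pics/s3c.png

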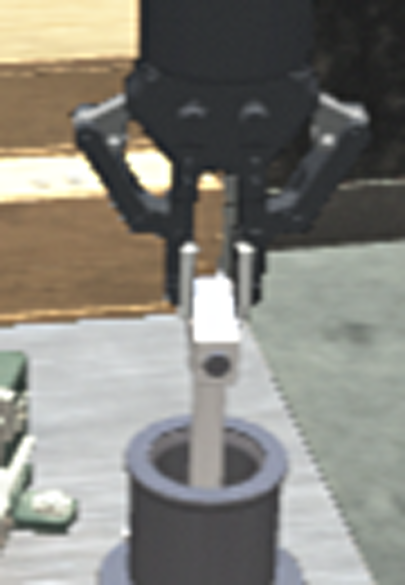

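The side crop shows the key standing in the bore with the handle still square between the pads ((215,330)). The moment has risen to 0.30 N m, so I continue in small steps to feel the stop.

drive_tool:
  rows: "10 0 0 0 0.03;10 0 0 0 0;10 0 0 0 0"

```text
clock: 13.9
eef_pos: [0.6626, -0.1011, 0.1272]
tool_rot: [0.995, -0.097, 0.001, 0.0]
ft_force: [0.2, 2.0, 4.8]
grip_width: 0.0169
```

```bash
python3 -c "
from h import *
o=bot.get_obs(); print(o['ft_torque'],o['joint_pos'][5],o['tau'][5])"
```

```text
[ 0.4603803  -0.24377339  0.48122639] 1.6144995047702335 0.487530380487442
```

drive_tool:
  rows: "10 0 0 0 0.04;10 0 0 0 0;10 0 0 0 0"

```text
clock: 14.2
eef_pos: [0.6627, -0.101, 0.1272]
tool_rot: [0.993, -0.117, 0.001, 0.0]
ft_force: [1.0, 1.5, 5.4]
grip_width: 0.0173
```

```bash
python3 -c "
from h import *
o=bot.get_obs(); print(o['ft_torque'],o['joint_pos'][5],o['tau'][5])"
```

```text
[ 0.3543195  -0.23603222  0.70230219] 1.6537759515568198 0.7565473951399326
```

The moment rises steadily and elastically with angle (0.30 → 0.48 → 0.70 N m), far above the 0.12 N m friction, so the nut is against its stop. I unwind the elastic twist a little, open, and withdraw upward.

drive_tool:
  rows: "10 0 0 -0.5 -0.04;10 0 0 0 -0.04;10 0 0 0 0;10 0 0 0 0"

```text
clock: 14.6
eef_pos: [0.6624, -0.1012, 0.1273]
tool_rot: [0.997, -0.079, 0.001, 0.0]
ft_force: [1.5, 1.1, 5.0]
grip_width: 0.0167
```

```bash
python3 -c "
from h import *
o=bot.get_obs(); print(o['ft_torque'],o['ft_force'],o['joint_pos'][5],o['tau'][5])"
```

```text
[ 0.39471459 -0.46752184  0.11434485] [1.53184043 1.09039774 4.99847783] 1.5776826624343094 0.09505993220955133
```

drive_tool:
  rows: "40 0 0 0 0;60 0 0 0 0;85 0 0 0 0;85 0 0 0 0;85 0 0 0 0;85 0 0 0 0;85 0 0 0 0"

```text
clock: 15.3
eef_pos: [0.6617, -0.1011, 0.1267]
tool_rot: [0.997, -0.079, -0.0, 0.0]
ft_force: [-1.5, 0.3, 0.5]
grip_width: 0.0848
```

drive_tool:
  rows: "85 0 0 -10 0;85 0 0 -25 0;85 0 0 -30 0;85 0 0 -30 0;85 0 0 -30 0;85 0 0 0 0"

```text
clock: 15.9
eef_pos: [0.664, -0.1014, 0.2586]
tool_rot: [0.997, -0.079, 0.005, 0.0]
ft_force: [0.9, 0.4, 1.3]
grip_width: 0.0848
```

drive_tool:
  rows: "85 0 0 -30 0;85 -20 0 -20 0;85 -30 20 0 0;85 -30 30 0 0;85 -30 30 0 0;85 -30 30 0 0;85 -30 30 0 0;85 -30 30 0 0;85 0 0 0 0;85 0 0 0 0"

```text
clock: 16.9
eef_pos: [0.4367, -0.2377, 0.3022]
tool_rot: [0.997, -0.081, 0.001, 0.0]
ft_force: [0.3, -0.6, 0.3]
grip_width: 0.0853
```

```bash
python3 - <<'E'
from h import *
s=snap('side','s4'); c=snap('top','t4')
crop('t4',280,130,180,150,3,'t4c'); crop('s4',335,170,80,135,3.33,'s4c')
a,b=cv2.imread('pics/t4c.png'),cv2.imread('pics/s4c.png'); h=min(len(a),len(b)); cv2.imwrite('pics/m4.png',np.hstack([a[:h,:534],b[:h]]))
g=cv2.cvtColor(c['image'],cv2.COLOR_RGB2GRAY)
print('expected handle top',proj(c,[.662,-.101,.162]),proj(s,[.662,-.101,.162]))
E
```

```text
expected handle top [319.5 179.6] [376.9 216.9]
```

View pics/m4.png

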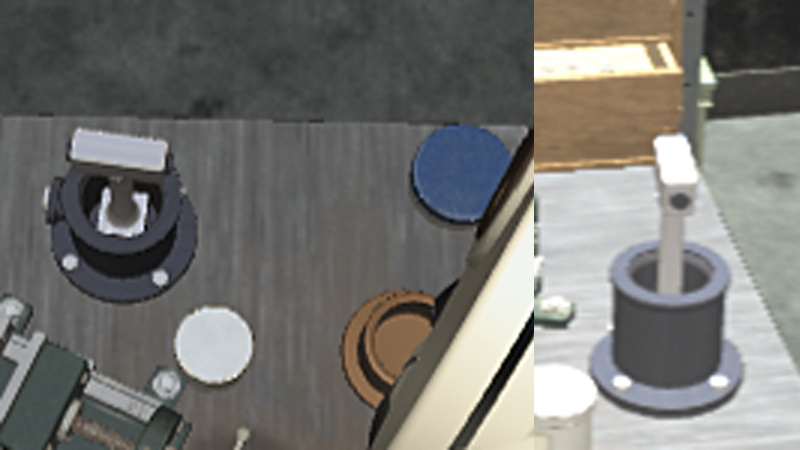

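The key stands upright on the nut. Its handle top is at top-view pixel (319.7,179.7), against (319.5,179.6) predicted for fully home. The tins are where they were, the stand is empty and the robot is clear. Handing in.

```bash
python3 -c "
from h import *
o=bot.get_obs(); print(o['clock'],abs(o['joint_vel']).max()); print(bot.job_done())"
```

```text
17.0 0.017049311931698417
the job is handed in; nothing more can be done
None
```

I took the key from its stand and lowered it into the larger housing until its socket was fully down over the nut. I then turned it clockwise to the stop, let go and moved the arm clear. The job was handed in at 17.0 s.

**Home on the nut:** the foot touched the bore floor at the expected height (tool at z 0.127). In the last top view the handle top was within 0.3 px of where a fully seated key should appear, and the side view showed it upright.

**Tight at the stop:** the turning moment was about 0.1–0.2 N m for most of the turn. It then rose steadily to 0.70 N m over the last 0.07 rad, which I take as the hard stop. I eased off 0.08 rad before opening, which is within the socket's play. The nut's joint angle itself can't be read. From the handle's final angle I estimate the nut turned about 1.2 rad, so it would have started near 0.2. My reading of 0.35 rad was against the world axes, so the two agree only if the housing sits slightly rotated. I did not check that.

**Bystanders:** both tins were in their original places in the last view. The tape roll was outside the final crops, but the arm never went down near it.

The side camera differed from the robot's coordinates by about 1 mm, which had no effect on the fit.

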